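# Stroke the spice caddy's lids shut

## Task

The five little wooden lids of the white spice caddy have been left ajar. Run the fingertips (best with the fingers shut) lightly along the top of the row, from the end where the first lid has its hinge to the end where the last lid has its free edge, so that the lids fold fully shut one after another in that order. Do not grasp or lift anything, do not press hard or shove the caddy out of its place, leave the things round it alone, and finish with the arm clear.

Things in the scene. Friction and masses are not known exactly. Their poses are not given: they have to be found in the camera images.
- caddy: loose white plastic spice caddy on the worktop: a tray with a row of five equal compartments, 58 mm wide (its x), 252 mm long (its y, the row), 34 mm high, 0.7 to 1.1 kg, on rubber feet; origin at the centre of its underside, z up. Each compartment has its own pale wooden lid, 56x45x3.5 mm, at 48 mm pitch, hinged on its edge towards caddy +y (steel knuckles); the free edge with a thumb lip is towards -y
- row_start (a point): point on the caddy's mid-line over the first lid's hinge (caddy x 0, y +120 mm), at the height of the tops of shut lids, 37.5 mm over the worktop; axes as the caddy's. A finger moving from here to row_end just above shut height rides up each lid from its hinge and folds it down; the other way it catches under the free edges
- row_end (a point): point on the caddy's mid-line at the other end of the row (caddy x 0, y -120 mm), 3 mm past the free edge of the last lid, at the same height, 37.5 mm; axes as the caddy's
- lid_0 (a joint): angle of the first lid, rad: 0 shut, grows to 1.4 as its free edge rises; starts 0.3 to 0.6 (free edge 13 to 25 mm up). Hinge line along caddy x at y = 120 mm, 34 mm up; slightly stiff (about 0.01 N m): the lid stays where it is left
- lid_1 (a joint): angle of the second lid, rad: 0 shut, grows to 1.4 as its free edge rises; starts 0.3 to 0.6 (free edge 13 to 25 mm up). Hinge line along caddy x at y = 72 mm, 34 mm up; slightly stiff (about 0.01 N m): the lid stays where it is left
- lid_2 (a joint): angle of the third lid, rad: 0 shut, grows to 1.4 as its free edge rises; starts 0.3 to 0.6 (free edge 13 to 25 mm up). Hinge line along caddy x at y = 24 mm, 34 mm up; slightly stiff (about 0.01 N m): the lid stays where it is left
- lid_3 (a joint): angle of the fourth lid, rad: 0 shut, grows to 1.4 as its free edge rises; starts 0.3 to 0.6 (free edge 13 to 25 mm up). Hinge line along caddy x at y = -24 mm, 34 mm up; slightly stiff (about 0.01 N m): the lid stays where it is left
- lid_4 (a joint): angle of the last lid, rad: 0 shut, grows to 1.4 as its free edge rises; starts 0.3 to 0.6 (free edge 13 to 25 mm up). Hinge line along caddy x at y = -72 mm, 34 mm up; slightly stiff (about 0.01 N m): the lid stays where it is left
- tin_half: bystander: short wide food tin, 76 mm across, 58 mm high; origin at the centre of its underside
- lemon: bystander: lemon lying on the worktop, 71x53x51 mm; origin under its middle at the start
- teaspoon: bystander: steel teaspoon lying on the worktop, 132x26x9 mm; origin at the middle of its underside
- peeler: bystander: vegetable peeler lying on the worktop, 170x25x18 mm; origin at the middle of its underside
- jam_jar: bystander: lidded glass jam jar, 62 mm across, 86 mm high; origin at the centre of its underside
- mug: bystander: mug, 78 mm across, 116 mm with its handle, 101 mm high; origin at the centre of its underside

How it is judged (in metres and radians):
On the way, in this order (a step that is already met when the one before it is completed fails the run):
1. the first lid is folded shut, the next one still ajar (value of joint lid_0 below 0.08 rad and value of joint lid_1 above 0.12 rad), for 0.05 s.
2. the second lid is folded shut, the next one still ajar (value of joint lid_1 below 0.08 rad and value of joint lid_2 above 0.12 rad), for 0.05 s.
3. the third lid is folded shut, the next one still ajar (value of joint lid_2 below 0.08 rad and value of joint lid_3 above 0.12 rad), for 0.05 s.
4. the fourth lid is folded shut, the next one still ajar (value of joint lid_3 below 0.08 rad and value of joint lid_4 above 0.12 rad), for 0.05 s.
5. the last lid is folded shut (value of joint lid_4 below 0.08 rad), for 0.05 s.
At the end, for the whole second after the job is handed in: all five lids shut to within 0.08 rad (free edge within 3.5 mm of the rim), the caddy standing flat and still, both ends of its row within 30 mm of where they were, every bystander within 20 mm of where it was (value of joint each of lid_0, lid_1, lid_2, lid_3, lid_4 below 0.08 rad and linear speed of caddy below 0.01 m/s and angle between caddy's own z axis and vertical below 0.05 rad and height (world z) of caddy below 0.005 m and distance of each of row_start, row_end from where it was at the start of the episode below 0.03 m and distance of each of tin_half, lemon, teaspoon, peeler, jam_jar, mug from where it was at the start of the episode below 0.02 m); the robot touches nothing.
It fails at once if the caddy is lifted or tipped (height (world z) of caddy above 0.012 m or angle between caddy's own z axis and vertical above 0.12 rad).
It fails at once if the caddy is shoved more than 30 mm (either end of its row) (distance of any of row_start, row_end from where it was at the start of the episode above 0.03 m).
It fails at once if the caddy is pressed with more than 35 N (contact force between any of the arm, the fingers and caddy above 35 N).
It fails at once if a bystander is moved more than 20 mm or lifted (distance of any of tin_half, lemon, teaspoon, peeler, jam_jar, mug from where it was at the start of the episode above 0.02 m).
It also fails if it takes over 40 s, if anything falls off the work surface, if the arm or the gripper's body presses on something with over 40 N, if the wrist force passes 120 N, or if a joint passes its speed limit or range.

## Robot

A 6-joint arm with a two-finger parallel gripper is mounted at the origin on a cart in front of the work surface, level with it; the furniture and walls round the work are solid. World frame = base frame: x ahead of the robot, y to its left, z up, the work surface at z = 0. Lengths are in m, angles in degrees, forces in N, time in s.
With the tool pointing down it reaches from about 0.325 to 0.85 m from the base axis. Payload 15.5 kg.
Tool frame: the origin (TCP) lies at the very end of the fingers, on their centre line; the grasp point (between the pads) lies arm.grip_depth behind it (arm.grip_depth is the distance from the TCP to the grasp point, in m); z points along the fingers, y is the line along which they close (so a half turn about z gives the same grasp; the last joint's range is limited). The gripper opens to 91 mm and grips with 3 to 60 N. Pads are 32 mm wide; open, the fingers measure 118 mm over their backs; the gripper's body (76 mm by 178 mm) begins 60 mm behind the grasp point.
Start: joints at [-5.472, 28.281, 77.091, -0, 74.628, -5.472], TCP at [0.625, 0, 0.214] pointing down, gripper open.
Joint ranges: [-166.48, 166.48], [-47.26, 123.95], [12.59, 153.08], [-70.14, 250.14], [6.76, 159.57], [-176.63, 176.63]. Speed limits (degrees/s): [108.29, 108.29, 147.25, 172.46, 172.46, 172.46].

## Interface

Orientations are given as a 3x3 rotation matrix whose columns are the frame's x, y, z axes.
In Python, from rig import arm gives the robot as it stands. Calls block until the motion is done:
- arm.move_to(position, orientation): joint-space move of the TCP to a pose.
- arm.move_l(position, orientation=None, feed=0.15): straight line of the TCP; orientation=None keeps the orientation; feed is the mean speed in m/s.
- arm.move_joints(angles): joint-space move.
- arm.grip(opening): finger opening in m; the grip force is fixed at half the most; returns when the fingers have stopped.
- arm.sleep(seconds).
- arm.solve_ik(position, orientation): joint angles nearest the present ones, or None.
- arm.snapshot(name): name is "scene" or "side" or "wrist"; returns the picture (480x640x3 uint8, red, green, blue); there is no depth.
- arm.get_calibration(name): a dict with "intrinsics" (3x3 intrinsics, pixels), "cam_to_world" (4x4, takes a point from camera to world coordinates). Camera axes: x right, y down, z forward; pixel columns grow to the right and rows downward; lengths in m; the calibration is good to about 2 mm. A picture is of the moment at which its call begins: read the wrist's pose just before it. get_calibration takes no time and is no camera call; for the wrist camera it gives the pose at the moment of the call.
A pose or a line that the arm cannot do raises arm.Unreachable and nothing moves.
- arm.sign_off(): hands the job in; it is judged then, once.
Readings, each from a call of its own:
- arm.current_t(): time.
- arm.current_joint_positions(): joint angles.
- arm.current_dq(): joint speeds.
- arm.current_tau(): joint torques, N m.
- arm.current_ee_pos(): TCP position.
- arm.current_tool_rot(): TCP orientation.
- arm.current_force(): force on the tool from outside, world axes, zero at the start.
- arm.current_torque(): the same for the moment, N m.
- arm.current_width(): finger opening in m.
- arm.current_grasp_force(): force on a finger pad.
Only numpy, scipy, OpenCV 4.12 (cv2) and the standard library are available. Lean on these libraries where they do the work, as an engineer would, in place of code of your own. Each camera call takes 0.05 s, during which the arm holds its last target. There are 200 camera calls.

## Working session

There is one attempt and no reset: what is moved stays moved. The work goes in short steps, each a Python script; the robot and the scene stay as the last script left them, time stands still between calls to the robot, and variables do not carry over. Pictures are saved under pics/ and viewed, at most 10 in all, crops included, and the job is handed in when it is done.

```bash
mkdir -p pics; python3 - <<'E'
from rig import arm
import cv2
for n in ("scene","side","wrist"):
    c=arm.get_calibration(n); print(n,c["intrinsics"].round(1).tolist(),c["cam_to_world"].round(3).tolist())
    im=arm.snapshot(n); cv2.imwrite(f"pics/{n}0.png",im[:,:,::-1])
print(arm.grip_depth,arm.current_t(),arm.current_tool_rot().round(3).tolist() if hasattr(arm.current_tool_rot(),'round') else arm.current_tool_rot())
E
```

```text
scene [[625.1, 0.0, 312.0], [0.0, 625.1, 240.8], [0.0, 0.0, 1.0]] [[0.995, 0.075, -0.067, 0.609], [0.1, -0.677, 0.729, -1.063], [0.009, -0.732, -0.681, 1.023], [0.0, 0.0, 0.0, 1.0]]
side [[523.4, 0.0, 314.2], [0.0, 523.4, 235.3], [0.0, 0.0, 1.0]] [[0.957, -0.107, 0.269, 0.182], [-0.29, -0.384, 0.877, -1.142], [0.01, -0.917, -0.398, 0.57], [0.0, 0.0, 0.0, 1.0]]
wrist [[409.7, 0.0, 314.9], [0.0, 409.7, 236.7], [0.0, 0.0, 1.0]] [[1.0, 0.001, 0.0, 0.625], [0.001, -0.965, -0.262, 0.073], [-0.0, 0.262, -0.965, 0.385], [0.0, 0.0, 0.0, 1.0]]
0.0188 0.15 [[0.0, 1.0, -0.001], [1.0, -0.0, 0.0], [0.0, -0.001, -1.0]]
```

View pics/scene0.png

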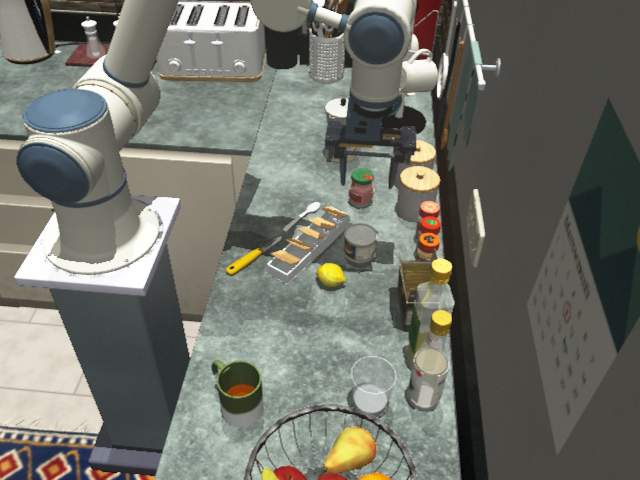

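View pics/side0.png

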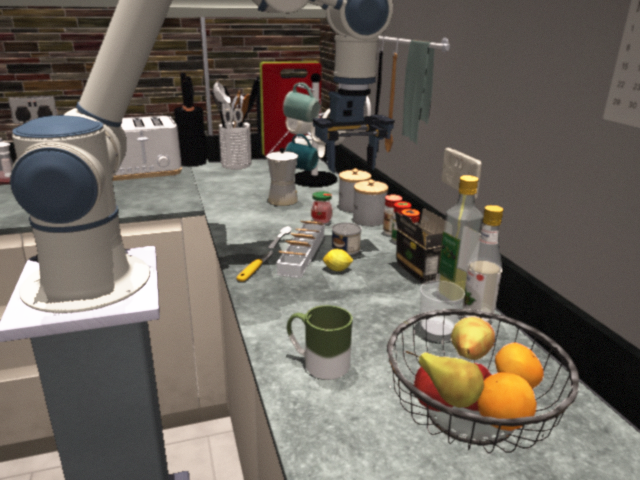

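View pics/wrist0.png

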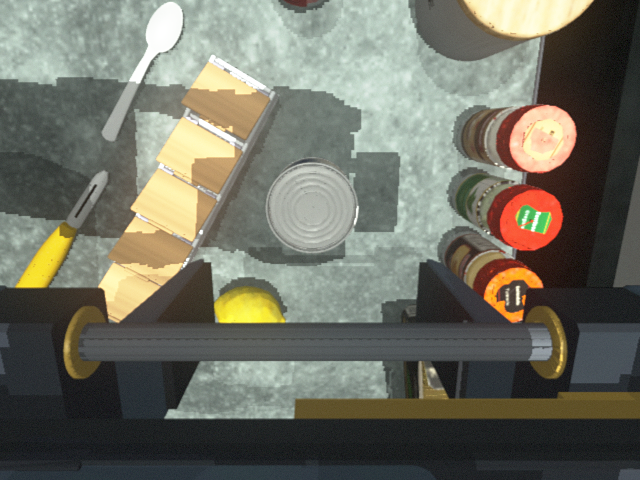

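The wrist view shows the caddy running from about (240,75) at the far end down to (130,310), with the tin to its right, the lemon by its near end, and the spoon and peeler on its left. I'll close the fingers and look from a better position over the caddy.

```bash
python3 - <<'E'
from rig import arm
import cv2, numpy as np
arm.grip(0.0)
R=arm.current_tool_rot()
arm.move_to([0.52,-0.035,0.25],R)
c=arm.get_calibration("wrist"); im=arm.snapshot("wrist"); cv2.imwrite("pics/w1.png",im[:,:,::-1])
np.savez("w1.npz",K=c["intrinsics"],T=c["cam_to_world"])
print(c["cam_to_world"].round(4).tolist(),arm.current_t(),arm.current_width())
E
```

```text
[[1.0, -0.0001, 0.0023, 0.5198], [0.0006, -0.9649, -0.2627, 0.0375], [0.0022, 0.2627, -0.9649, 0.4218], [0.0, 0.0, 0.0, 1.0]] 2.1083 0.00021198621937567187
```

View pics/w1.png

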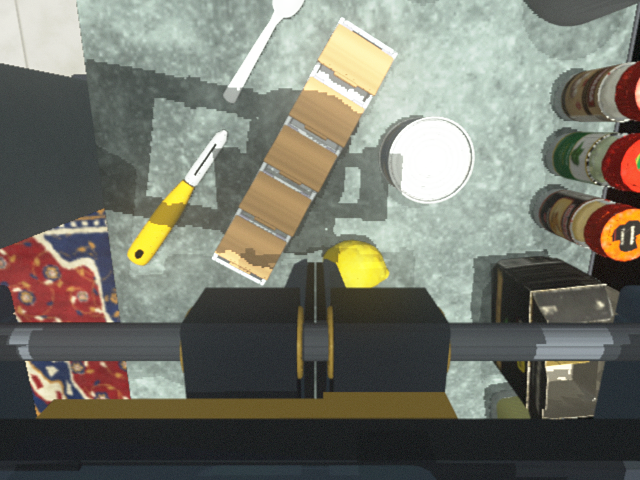

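The whole caddy now shows, from (345,20)-(395,52) at the top to (215,258)-(265,283) at the bottom. I'll zoom in to tell the hinge side and the corners.

```bash
python3 - <<'E'
import cv2
im=cv2.imread("pics/w1.png")
a=cv2.resize(im[8:148,270:410],None,fx=4,fy=4,interpolation=cv2.INTER_CUBIC)[:, :400]
a=cv2.resize(im[8:148,290:400],(440,560),interpolation=cv2.INTER_CUBIC)
b=cv2.resize(im[160:300,205:295],(360,560),interpolation=cv2.INTER_CUBIC)
cv2.imwrite("pics/w1z.png",cv2.hconcat([a,b]))
s=cv2.imread("pics/scene0.png"); cv2.imwrite("pics/s0z.png",cv2.resize(s[195:285,255:365],None,fx=6,fy=6,interpolation=cv2.INTER_CUBIC))
E
```

```text
(no output)
```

View pics/w1z.png

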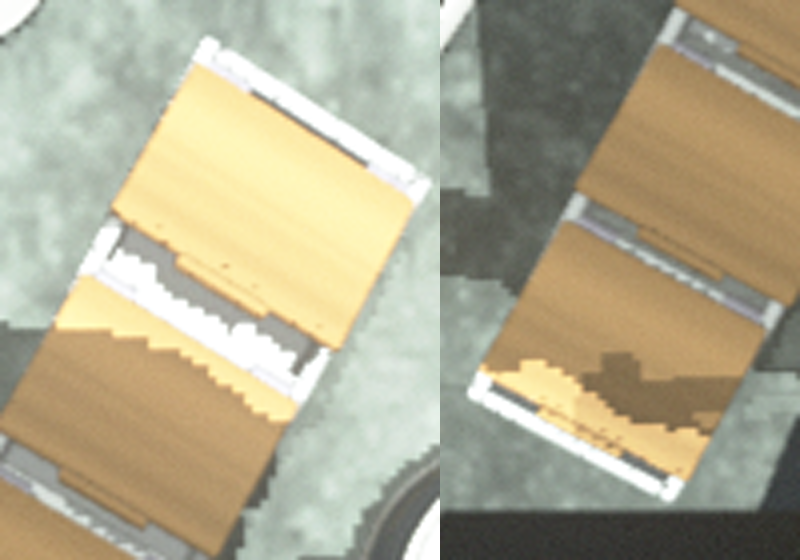

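View pics/s0z.png

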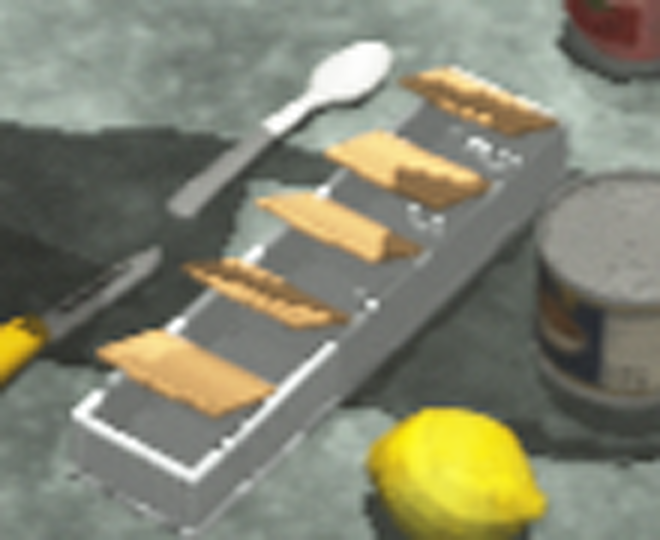

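Thumb lips are on the lower (near) edges and the knuckles on the upper edges, so the row starts at the upper right end. I'll take the outer rim corners as (341.7,18), (397.5,53.7), (212.5,257.5) and (262.5,284.5) and cast them to z = 34 mm.

```bash
cat > geo.py <<'E'
import numpy as np
def cast(K,T,uv,z):
    d=T[:3,:3]@np.linalg.solve(K,[*uv,1.]); o=T[:3,3]
    return o+d*(z-o[2])/d[2]
E
python3 - <<'E'
import numpy as np
from geo import cast
from rig import arm
f=np.load("w1.npz"); K,T=f["K"],f["T"]
P=np.array([cast(K,T,p,.034) for p in [(341.7,18),(397.5,53.7),(212.5,257.5),(262.5,284.5)]])
print(P.round(4).tolist())
print("widths",np.linalg.norm(P[0]-P[1]),np.linalg.norm(P[2]-P[3]),"lengths",np.linalg.norm(P[0]-P[2]),np.linalg.norm(P[1]-P[3]))
c=P.mean(0); y=(P[0]+P[1]-P[2]-P[3]); y/=np.linalg.norm(y); x=np.array([y[1],-y[0],0])
xm=(P[1]+P[3]-P[0]-P[2]);xm/=np.linalg.norm(xm)
print("centre",c,"y",y,"x.y check",xm@y,"start",c+.12*y,"end",c-.12*y)
np.savez("caddy.npz",c=c[:2],y=y)
# scene cross-check: project predicted near corner
S=arm.get_calibration("scene"); Ti=np.linalg.inv(S["cam_to_world"])
for sx,sy in[(-1,-1),(1,-1),(-1,1),(1,1)]:
    p=np.array([*c[:2],.034])+sx*.029*x+sy*.126*y
    q=S["intrinsics"]@(Ti[:3]@np.r_[p,1]); print(sx,sy,((q[:2]/q[2]-[255,195])*6).round())
E
```

```text
[[0.5436, 0.126, 0.034], [0.5929, 0.0978, 0.034], [0.4189, -0.0896, 0.034], [0.4677, -0.1183, 0.034]]
widths 0.05683315451811358 0.05659307240880923 lengths 0.2490332198753253 0.24979194940121283
centre [0.50577774 0.00398197 0.034     ] y [0.50091604 0.86549588 0.        ] x.y check -0.0015289068367552727 start [0.56588767 0.10784147 0.034     ] end [ 0.44566782 -0.09987754  0.034     ]
-1 -1 [ 68. 412.]
1 -1 [191. 478.]
-1 1 [452.  63.]
1 1 [570. 117.]
```

The sizes come out at 57×249.5 mm, and the projected corners land on the rim in the scene view within about 1 px. Next is the sweep, with the fingertips about 1.5 mm above shut height.

```bash
python3 - <<'E'
from rig import arm
import numpy as np, cv2
f=np.load("caddy.npz"); c,y=f["c"],f["y"]
z=np.array([0,0,-1.]); R=np.column_stack([np.cross(y,z),y,z])
P=lambda s,h:[*(c+s*y[:2]),h]
H=.039
arm.move_to(P(.138,.13),R)
arm.move_l(P(.138,.05),feed=.1); arm.move_l(P(.138,H),feed=.03)
f0=np.array(arm.current_force()); print("down",arm.current_ee_pos(),f0)
for s in np.r_[np.arange(.114,-.125,-.024),-.132]:
    arm.move_l(P(s,H),feed=.05)
    F=np.array(arm.current_force()); print(round(s,3),F.round(1),np.round(arm.current_ee_pos()[2],4))
    if np.linalg.norm(F)>20: print("stop"); arm.move_l(P(s,.1)); break
else:
    arm.move_l(P(-.132,.12),feed=.1)
    arm.move_to([0.52,-0.035,0.25],np.array([[0,1,0],[1,0,0],[0,0,-1.]]))
im=arm.snapshot("wrist"); cv2.imwrite("pics/w2.png",im[:,:,::-1])
im=arm.snapshot("scene"); cv2.imwrite("pics/s2.png",cv2.resize(im[195:285,255:365,::-1],None,fx=6,fy=6,interpolation=cv2.INTER_CUBIC))
print(arm.current_t())
E
```

```text
down [0.5748302  0.12344077 0.03885944] [ 0.60411632  0.52315535 -0.03609161]
0.114 [0.4 0.6 0.1] 0.0391
0.09 [-0.6  0.2  0. ] 0.0391
0.066 [ 0.2 -0.  -0.2] 0.039
0.042 [ 0.3 -0.4  0.9] 0.0391
0.018 [ 0.3 -0.   0.4] 0.039
-0.006 [-0.1  0.1  0.7] 0.039
-0.03 [ 0.  -0.  -0.5] 0.039
-0.054 [ 0.3 -0.3  0.4] 0.039
-0.078 [ 0.  -0.5  1.1] 0.039
-0.102 [-0.4  0.   0.9] 0.039
-0.132 [ 0.6  0.4 -0.9] 0.039
13.7333
```

View pics/w2.png

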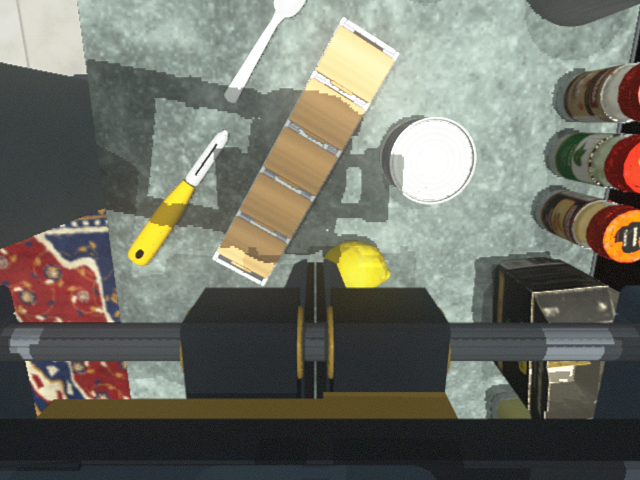

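View pics/s2.png

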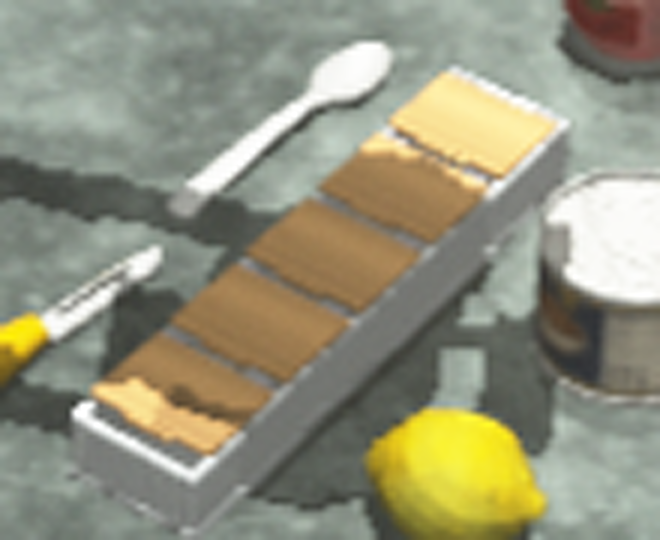

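All five lids lie down, nothing else has moved, and the forces stayed around 1 N. I'll check the free-edge heights against their projections at 0 and 0.08 rad.

```bash
python3 - <<'E'
from rig import arm
import numpy as np, cv2
f=np.load("caddy.npz"); c,y=f["c"],f["y"]; x=np.array([y[1],-y[0]])
S=arm.get_calibration("scene"); Ti=np.linalg.inv(S["cam_to_world"])
im=cv2.imread("pics/s2.png")
def px(a,b,h):
    p=np.r_[c+a*x+b*y[:2],h,1]; q=S["intrinsics"]@(Ti[:3]@p); return (q[:2]/q[2]-[255,195])*6+2.5
for i in range(5):
    for ang,col in((0,(0,255,0)),(.08,(0,0,255))):
        b=.12-.048*i-.045*np.cos(ang)-.0035*np.sin(ang); h=.034+.045*np.sin(ang)+.0035*np.cos(ang)
        A,B=[tuple(int(v) for v in px(a,b,h).round()) for a in(-.028,.028)]
        cv2.line(im,A,B,col,1)
cv2.imwrite("pics/s2o.png",im[50:500])
E
```

```text
(no output)
```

View pics/s2o.png

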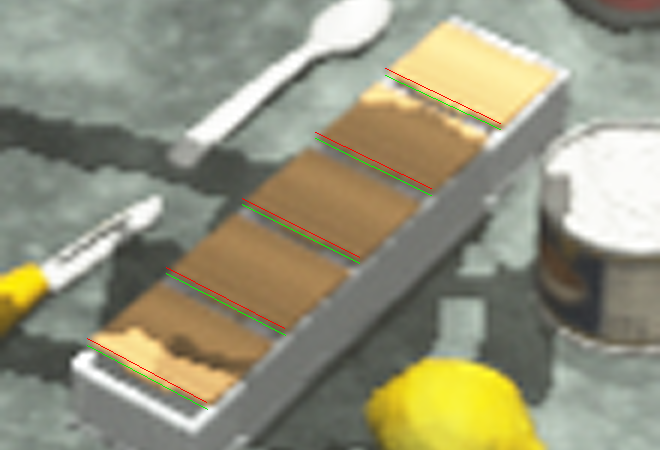

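The image can't separate angles this small. Geometry does: the tip passed every free edge at 39.0 mm, so each lid is at most about 0.033 rad open, well under 0.08. The arm is clear, so I'm handing in.

```bash
python3 -c "
from rig import arm
print(arm.sign_off(), arm.current_t())"
```

```text
the job is handed in; nothing more can be done
the job is handed in; nothing more can be done
```

I folded all five lids down in order with one light sweep (about 1 N at each check). The caddy and the things round it look unmoved, the arm is clear, and the job is handed in, but no verdict came back. The tip's height over each free edge puts every lid at about 0.033 rad or less; the pictures were too coarse to confirm that.

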